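# Find the stamped parts crate and push it over the dispatch line

## Task

Tip both pine crates standing on the near side of the yellow tape towards yourself, each over onto its broad side, so that the undersides face the far side of the bench and you can see which one carries the inspector's stamp (a black ring round a tick). Then push the stamped crate, lying as it is, away from you until all of it is just past the tape, and leave the other one lying on the near side. Tip and push with the fingers only, lifting and pinching nothing, and leave the rest of the things on the bench where they are.

Things in the scene. Friction and masses are not known exactly. Their poses are not given: they have to be found in the camera images.
- stamped_crate: Pine crate on skids, 90 mm deep (x), 140 wide (y), 105 high with its 10 mm skids, about 0.35 to 0.65 kg. Origin: middle of the skids' underside; z up to the lid, x away from the robot at the start (within 20 degrees). The skids end 11 mm inside the broad (x) sides. Its underside bears the stamp, a 67 mm black ring round a tick; else both crates look alike and either may stand left. Tipped towards the robot its x points up, its lid faces the robot.
- plain_crate: Pine crate on skids, 90 mm deep (x), 140 wide (y), 105 high with its 10 mm skids, about 0.35 to 0.65 kg. Origin: middle of the skids' underside; z up to the lid, x away from the robot at the start (within 20 degrees). The skids end 11 mm inside the broad (x) sides. Its underside is bare. Both crates are too thick for the fingers to span.
- stamped_crate_mid (a point): Middle of the stamped crate's body, 57.5 mm above its origin along its z; it is 45 mm above the bench once the crate lies.
- plain_crate_mid (a point): The same point of the plain crate.
- lid_left (a point): Stamped crate: middle of the left edge of the lid (crate frame 0, 70, 105 mm). Once it lies, this is a near corner seen from above.
- lid_right (a point): Stamped crate: middle of the right edge of the lid (0, -70, 105 mm).
- foot_left (a point): Stamped crate: middle of its left edge at the underside of the skids (0, 70, 0 mm). Once it lies, this is a far corner seen from above.
- foot_right (a point): Stamped crate: the same at the right (0, -70, 0 mm).
- dispatch_line: The dispatch line: a flat strip of yellow tape stuck on the bench, 40 mm wide and 1 m long, running left to right beyond the two crates. Origin at its middle; x points across it, away from the robot (turned by a few degrees), y along it to the left. Its far edge is at x = +20 mm.
- sent_crate_lid (a point): Middle of the left edge of the lid (the side towards the robot) of a stamped crate sent earlier, which lies past the tape on the right with its stamp to the far side, 105 mm along x, 140 along y, 90 high as it lies. Leave alone.
- pipe_stub: Short steel pipe standing on end between the crates, 43 mm across, 70 mm high. Origin under its centre. Leave alone.
- spray_can: Marking-paint can standing nearer the robot, between the crates' places, 49 mm across, 124 mm high. Origin under its centre. Leave alone.
- angle_grinder: Angle grinder lying on the left, about 340 mm long, 87 mm high, disc up. Origin on the bench under its gear head; x points from its body to its disc. Leave alone.
- spirit_level: Aluminium spirit level lying flat on the right, 400 mm along its x, 52 mm wide, 24 mm high. Origin under its middle. Leave alone.
- wrench: Open-ended wrench lying on the left near the robot, 200 mm along its x. Leave alone.
- bolt_tray: Open grey tray of bolts on the left, 110 x 160 x 45 mm high. Origin under its middle. Leave alone.
There are look-alikes about, which are no part of the job. What is shaped like the stamped_crate but pink or red is not meant.

How it is judged:
On the way, in this order (a step that is already met when the one before it is completed fails the run):
1. one of the two crates lies on its broad side, tipped towards the robot (((angle between stamped_crate's own x axis and vertical below 0.15 rad and height (world z) of stamped_crate_mid between 0.03 and 0.06 m) or (angle between plain_crate's own x axis and vertical below 0.15 rad and height (world z) of plain_crate_mid between 0.03 and 0.06 m))), for 0.2 s.
2. both crates lie on their broad sides, both still on the near side of the tape (angle between each of stamped_crate, plain_crate's own x axis and vertical below 0.15 rad and height (world z) of stamped_crate_mid between 0.03 and 0.06 m and height (world z) of plain_crate_mid between 0.03 and 0.06 m and x of each of stamped_crate_mid, plain_crate_mid in the frame of dispatch_line below -0.03 m), for 0.2 s.
At the end, for the whole second after the job is handed in: Both crates lie at rest on their broad sides, x within 0.15 rad of up: the stamped one with its four corner points over 18 mm past the tape's middle (far edge: 20 mm) and its middle under 180 mm past; the plain one with its middle 60 mm or more on the near side (angle between each of stamped_crate, plain_crate's own x axis and vertical below 0.15 rad and height (world z) of stamped_crate_mid between 0.03 and 0.06 m and height (world z) of plain_crate_mid between 0.03 and 0.06 m and x of each of lid_left, lid_right, foot_left, foot_right in the frame of dispatch_line above 0.018 m and x of stamped_crate_mid in the frame of dispatch_line below 0.18 m and x of plain_crate_mid in the frame of dispatch_line below -0.06 m and linear speed of each of stamped_crate, plain_crate below 0.02 m/s and angular speed of each of stamped_crate, plain_crate below 0.15 rad/s); the robot touches nothing.
It fails at once if a crate is lifted off the bench instead of tipped or pushed (its middle above 95 mm, or above 68 mm once it has been laid over) ((height (world z) of stamped_crate_mid above 0.095 m or (angle between stamped_crate's own z axis and vertical above 1.3 rad and height (world z) of stamped_crate_mid above 0.068 m)) or (height (world z) of plain_crate_mid above 0.095 m or (angle between plain_crate's own z axis and vertical above 1.3 rad and height (world z) of plain_crate_mid above 0.068 m))).
It fails at once if the unstamped crate is pushed over the dispatch line (x of plain_crate_mid in the frame of dispatch_line above 0 m).
It fails at once if another thing on the bench is moved by more than 30 mm or knocked over (distance of any of sent_crate_lid, pipe_stub, spray_can, angle_grinder, spirit_level, wrench, bolt_tray from where it was at the start of the episode above 0.03 m or angle between any of pipe_stub, spray_can's own z axis and vertical above 0.5 rad).
It also fails if it takes over 69 s, if anything falls off the work surface, if the arm or the gripper's body presses on something with over 40 N, if the wrist force passes 120 N, or if a joint passes its speed limit or range.

## Robot

A 7-joint arm with a two-finger parallel gripper is mounted at the origin on the work surface. World frame = base frame: x ahead of the robot, y to its left, z up, the work surface at z = 0. Lengths are in m, angles in rad, forces in N, time in s.
With the tool pointing down it reaches from about 0.4 to 0.875 m from the base axis. Payload 4.4 kg.
Tool frame: the origin (TCP) lies midway between the tips of the shut fingers; the grasp point (between the pads) lies arm.grip_point_offset behind it (arm.grip_point_offset is the distance from the TCP to the grasp point, in m); z points along the fingers, y is the line along which they close (so a half turn about z gives the same grasp; the last joint's range is limited). The gripper opens to 85 mm and grips with 20 to 120 N. Pads are 22 mm wide; open, the fingers measure 114 mm over their backs; the gripper's body (76 mm by 85 mm) begins 54 mm behind the grasp point. The pads swing forward as they close: fully open they stand 13 mm farther back than shut.
Start: joints at [1.26, 0.628, 0.038, 1.517, -0.027, 0.996, -0.02], TCP at [0.158, -0.631, 0.231] pointing down, gripper open.
Joint ranges: [-3.06, 3.06], [-0.37, 2.12], [-1.25, 1.32], [0.18, 2.47], [-1.1, 4.24], [0.23, 1.98], [-2.94, 2.94]. Speed limits (rad/s): [2.57, 2.57, 3.14, 3.14, 3.14, 3.14, 3.14].

## Interface

Orientations are given as a unit quaternion [x, y, z, w].
In Python, from rig import arm, read_camera gives the robot as it stands. The module is installed in compiled form; this text tells all that it offers.
- The arm moves only by the tool servo_tool, never from a script. Its argument "increments" is a list of rows, each a list of 4 numbers: the shift along the world's x, y, z each as a share of 20 mm, from -1 to 1, then the turn about the world's z as a share of 0.15 rad, from -1 to 1. A call has 1 to 8 rows; each row shifts and turns the commanded pose from where the row before left it; what a row does not reach is not made up. A row lasts 1/10 s, in which the tool goes at most 50 mm and 8.59 degrees, less where a joint would pass 70% of its speed; a pose out of reach is approached as far as the arm can. A call with a number of a shift or a turn outside -1 to 1 is refused whole. A call with a gripper value outside its range is refused whole. "grip" is the gripper command: -1 is fully open, 1 is shut, values between are in proportion, set as the call begins (left out, the last holds). The fingers move at their own pace and stop on an object; "squeeze" is the grip in N (left out, the last holds). Time passes only in rows, so rows that do not move let the fingers close. It gives the time, the measured TCP pose, the force and the opening at its end, in the units of the state.
- arm.state(): the state, without advancing time (a new reading comes with each control period).
- read_camera(name): name is "side" or "top" or "wrist"; returns a dict with "color" (480x640x3 uint8, blue, green, red), "camera_matrix" (3x3 intrinsics, pixels), "R" (3x3) and "t" (3): a world point X has camera coordinates R X + t; the wrist camera has in their place "hand_eye" (4x4, takes a point from camera to tool coordinates, whose origin is the TCP and whose axes are the flange's). Camera axes: x right, y down, z forward; pixel columns grow to the right and rows downward; lengths in m; the calibration is good to about 2 mm. The wrist camera is an equidistant fisheye: a pixel r from the principal point sees the ray r / f radians off the axis. A picture is of the moment at which its call begins: read the wrist's pose just before it. There is no depth.
- arm.job_done(): hands the job in, once; it reports no verdict.
The state is a dict: "time": time; "qpos": joint angles; "joint_velocities": joint speeds; "joint_torque": joint torques, N m; "tool_pos": TCP position; "ee_rot": TCP orientation; "force": force on the tool from outside, world axes, zero at the start; "torque": the same for the moment, N m; "width": finger opening in m.
Only numpy, scipy, OpenCV 4.12 (cv2) and the standard library are available. Lean on these libraries where they do the work, as an engineer would, in place of code of your own. Each camera call takes 0.05 s, during which the arm holds its last target. There are 200 camera calls.

## Working session

There is one attempt and no reset: what is moved stays moved. The work goes in short steps, Python scripts to look and compute and a tool call to move; the robot and the scene stay as the last step left them, time stands still between calls to the robot, and variables do not carry over. Pictures are saved under pics/ and viewed, on a budget of 10 in all, crops included, one or two more only if the job needs it, and the job is handed in when it is done.

Besides the shell and the picture viewer there is one more tool, called after "Call:" as a command line: name --pt "numbers of a row" for each row, then --argument value for the rest. servo_tool: Moves the arm, as the interface text tells. Shift numbers are shares of 20 mm and turn numbers shares of 0.15 rad, none past 1 either way. Its arguments: {"type":"object","properties":{"increments":{"type":"array"},"grip":{"type":"number"},"squeeze":{"type":"number"}},"required":["increments"]}

```bash
mkdir -p pics; cat > h.py <<'E'
import numpy as np, cv2
from rig import arm, read_camera
def ray(c,u,v):
    d=c["R"].T@np.linalg.solve(c["camera_matrix"],[u,v,1.]); o=-c["R"].T@c["t"]; return o,d
def on(c,u,v,z):
    o,d=ray(c,u,v); return (o+d*(z-o[2])/d[2]).round(4)
def px(c,X):
    p=c["camera_matrix"]@(c["R"]@np.array(X)+c["t"]); return (p[:2]/p[2]).round(1)
E
python3 - <<'E'
from h import *
import pickle
s=arm.state();print(s['time'],s['tool_pos'],s['ee_rot'],s['force'],s['width'],arm.grip_point_offset)
for n in("top","side"):
    c=read_camera(n);cv2.imwrite(f"pics/{n}0.png",c["color"]);pickle.dump(c,open(n+"0.pkl","wb"))
    print(n,-c["R"].T@c["t"],c["R"].round(2).tolist())
E
```

```text
0.0 [ 0.15743127 -0.6300021   0.23038261] [ 9.92516684e-01  1.22105449e-01 -1.09240677e-04 -9.37909346e-04] [ 0.30944389 -0.11920059 -0.87145927] 0.08508005878460351 0.0187
top [0.26619586 0.0212395  1.40806053] [[-0.01, -1.0, -0.02], [-0.98, 0.02, -0.19], [0.19, 0.02, -0.98]]
side [0.14678673 1.0170801  0.88495267] [[-0.93, -0.36, 0.01], [-0.23, 0.57, -0.79], [0.28, -0.73, -0.62]]
```

View pics/top0.png

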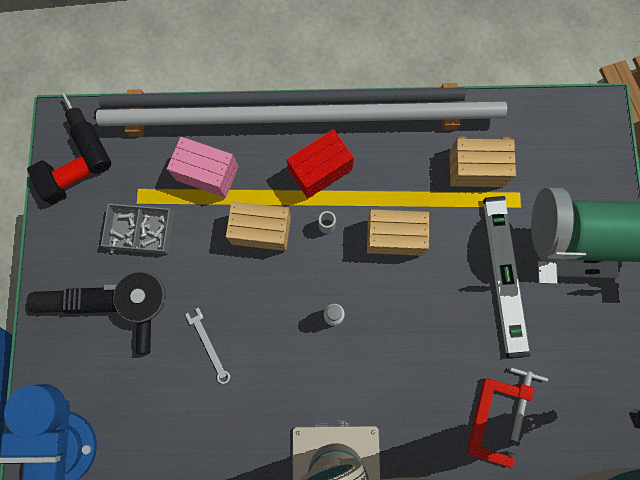

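View pics/side0.png

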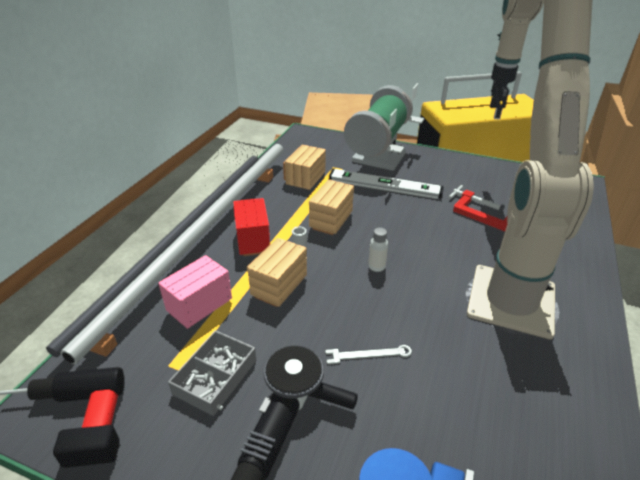

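The top view shows the two pine crates, with lids at about (227-291, 203-240) and (368-429, 210-247). The tape lies on rows 190-207, the pipe at (327,221), the can at (334,314), and the pink and red crates lie past the tape. I'll measure all of these next.

```bash
python3 - <<'E'
from h import *
import pickle
c=pickle.load(open("top0.pkl","rb"));im=c["color"];hsv=cv2.cvtColor(im,cv2.COLOR_BGR2HSV)
def comps(lo,hi,amin,name):
    m=cv2.inRange(hsv,lo,hi);n,l,st,ce=cv2.connectedComponentsWithStats(m)
    for i in range(1,n):
        if st[i,4]>amin: print(name,st[i],ce[i].round(1),cv2.minAreaRect(np.argwhere(l==i)[:,::-1].astype(np.float32)))
comps((24,150,120),(34,255,255),300,"tape")
m=cv2.inRange(hsv,(24,150,120),(34,255,255));ys,xs=np.nonzero(m)
P=np.array([on(c,u,v,0) for u,v in zip(xs,ys)])[:,:2];r=cv2.minAreaRect(P.astype(np.float32));print("tape rect",r)
vx=cv2.fitLine(P.astype(np.float32),cv2.DIST_HUBER,0,.01,.01).ravel();print(vx)
comps((8,60,120),(22,200,255),500,"pine")
print(hsv[220,255],hsv[250,255],hsv[245,290],hsv[245,250])
print("approx lids")
for q in [(230,203),(291,207),(288,241),(227,238)],[(369,211),(428,211),(429,246),(368,246)]:
    print([on(c,*p,.105)[:2].tolist() for p in q])
print("pipe",on(c,327,221,.07),"can",on(c,334,314,.12))
for n,q in dict(pink=[(238,160),(223,195),(168,170)],red=[(288,160),(305,196),(354,165)],sent=[(450,186),(516,186)],level=[(486,198),(508,198)]).items(): print(n,[on(c,*p,.1 if n!='level' else .024)[:2].tolist() for p in q],[on(c,*p,.0)[:2].tolist() for p in q])
cv2.imwrite("pics/crop0.png",cv2.resize(im[125:265,160:540],None,fx=2.1,fy=2.1,interpolation=cv2.INTER_CUBIC))
E
```

```text
tape [137 189  58  15 578] [158.  197.4] ((165.5, 196.0), (57.0, 14.0), 0.0)
tape [210 190  72  15 740] [251.1 197.1] ((245.5, 197.0), (14.0, 71.0), 90.0)
tape [ 294  191  227   17 2873] [406.5 198.4] ((407.0619201660156, 198.49581909179688), (226.02783203125, 15.04693603515625), 0.5456575751304626)
tape rect ((0.6748277544975281, 0.010426938533782959), (1.0005390644073486, 0.04064059257507324), 88.46107482910156)
[ 0.0171991   0.99985206  0.67238    -0.0583    ]
pine [602  60  38  63 829] [624.6  83.2] ((626.5000610351562, 90.49998474121094), (63.951541900634766, 24.59674644470215), 63.43495178222656)
pine [ 457  137   59   39 2073] [485.7 156.7] ((486.0, 156.0), (38.0, 58.0), 90.0)
pine [ 226  201   65   49 2164] [258.6 222.7] ((258.2799987792969, 224.0399932861328), (61.65971755981445, 41.8607292175293), 8.13010311126709)
pine [ 369  209   60   40 2102] [399.  228.8] ((399.0556640625, 228.71981811523438), (59.50899887084961, 37.399452209472656), 2.4895529747009277)
[ 19 115 186] [143  55  37] [103  26  89] [ 18 134  93]
approx lids
[[0.6351, 0.2461], [0.6226, 0.0984], [0.539, 0.1058], [0.5486, 0.2517]]
[[0.6096, -0.0891], [0.6072, -0.2302], [0.5217, -0.2282], [0.5239, -0.0841]]
pipe [0.5951 0.0119 0.07  ] can [ 3.633e-01 -3.000e-04  1.200e-01]
pink [[0.7461, 0.2291], [0.657, 0.2644], [0.7234, 0.4017]] [[0.7828, 0.245], [0.6869, 0.283], [0.7583, 0.4308]]
red [[0.7438, 0.1057], [0.6511, 0.0645], [0.7279, -0.0563]] [[0.7803, 0.1121], [0.6805, 0.0678], [0.7632, -0.0623]]
sent [[0.6702, -0.2875], [0.6674, -0.4465]] [[0.7011, -0.3111], [0.6981, -0.4823]]
level [[0.6602, -0.3951], [0.6592, -0.4509]] [[0.667, -0.4023], [0.666, -0.459]]
```

View pics/crop0.png

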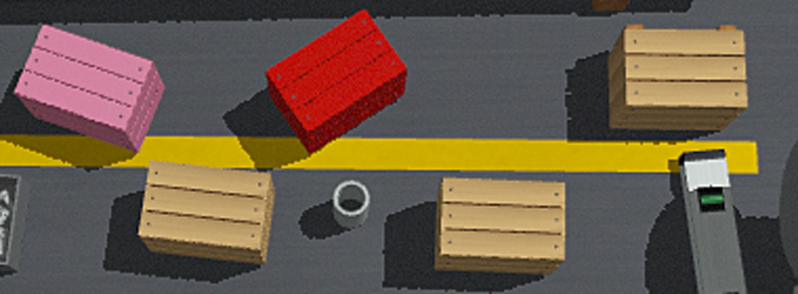

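Call:
servo_tool --pt "0.6 1 0 -0.3" --pt "0.8 1 0 -0.3" --pt "1 1 0 -0.3" --pt "1 1 0 -0.3" --pt "1 1 0 -0.3" --pt "1 1 0 -0.24" --pt "1 1 0 0" --pt "1 1 0 0" --grip -1

```text
time: 0.9
tool_pos: [0.3062, -0.4695, 0.231]
ee_rot: [1.0, -0.008, -0.0, -0.0]
force: [0.7, -0.1, -0.4]
width: 0.0852
```

Call:
servo_tool --pt "1 1 0 0" --pt "1 1 0 0" --pt "1 1 0 0" --pt "1 1 0 0" --pt "1 1 0 0" --pt "1 1 0 0" --pt "1 1 0 0" --pt "1 1 0 0"

```text
time: 1.7
tool_pos: [0.4661, -0.3095, 0.231]
ee_rot: [1.0, -0.008, -0.0, -0.0]
force: [-0.2, -0.0, -0.4]
width: 0.0852
```

Call:
servo_tool --pt "1 1 0 0" --pt "1 1 0 0" --pt "1 1 0 0" --pt "1 1 0 0" --pt "1 1 0 0" --pt "1 1 0 0" --pt "1 1 0 0" --pt "1 0.5 0 0"

```text
time: 2.5
tool_pos: [0.6263, -0.1577, 0.2308]
ee_rot: [1.0, -0.007, -0.0, -0.001]
force: [0.0, -0.6, 0.1]
width: 0.0858
```

Call:
servo_tool --pt "1 0 0 0" --pt "0.1 0 -1 0" --pt "0 0 -1 0" --pt "0 0 -1 0" --pt "0 0 -1 0" --pt "0 0 -1 0" --pt "0 0 -1 0" --pt "0 0 -1 0"

```text
time: 3.3
tool_pos: [0.6471, -0.1605, 0.09]
ee_rot: [1.0, -0.008, -0.0, -0.0]
force: [0.8, 0.1, 1.1]
width: 0.0859
```

Call:
servo_tool --pt "0 0 -0.75 0" --pt "-0.5 0 0 0" --pt "-0.4 0 0 0" --pt "-0.4 0 0 0" --pt "-0.4 0 0 0" --pt "-0.4 0 0 0"

```text
time: 3.9
tool_pos: [0.6073, -0.1607, 0.0778]
ee_rot: [1.0, -0.008, 0.003, 0.0]
force: [3.1, 0.5, 3.0]
width: 0.0852
```

```bash
python3 - <<'E'
from h import *
c=read_camera("side");cv2.imwrite("pics/s1.png",cv2.resize(c["color"][120:320,200:480],None,fx=2.5,fy=2.5))
E
```

```text
(no output)
```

View pics/s1.png

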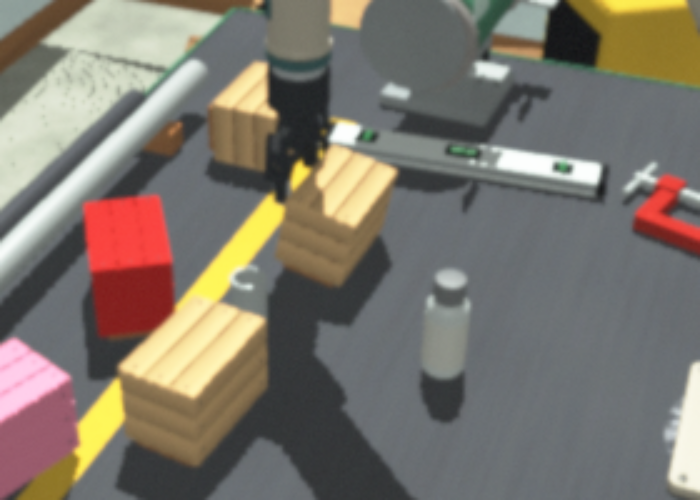

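The right crate at (340,215) is tilting toward the robot and not sliding, so I'll keep pulling.

Call:
servo_tool --pt "-0.4 0 0.05 0" --pt "-0.4 0 0.05 0" --pt "-0.4 0 0.05 0" --pt "-0.4 0 0.05 0" --pt "-0.3 0 0 0" --pt "-0.2 0 0 0"

```text
time: 4.55
tool_pos: [0.5614, -0.1607, 0.0796]
ee_rot: [1.0, -0.008, -0.002, -0.0]
force: [0.3, -0.2, -0.1]
width: 0.0855
```

```bash
python3 - <<'E'
from h import *
print(arm.state()['force'])
c=read_camera("side");cv2.imwrite("pics/s2.png",c["color"])
c=read_camera("top");a=c["color"];b=read_camera("side")["color"][120:320,200:480]
cv2.imwrite("pics/s2.png",np.hstack([cv2.resize(a[125:325,320:460],None,fx=2,fy=2),cv2.resize(b,None,fx=1.8,fy=2)[:400]]))
E
```

```text
[ 0.29563792 -0.22522533 -0.09137818]
```

View pics/s2.png

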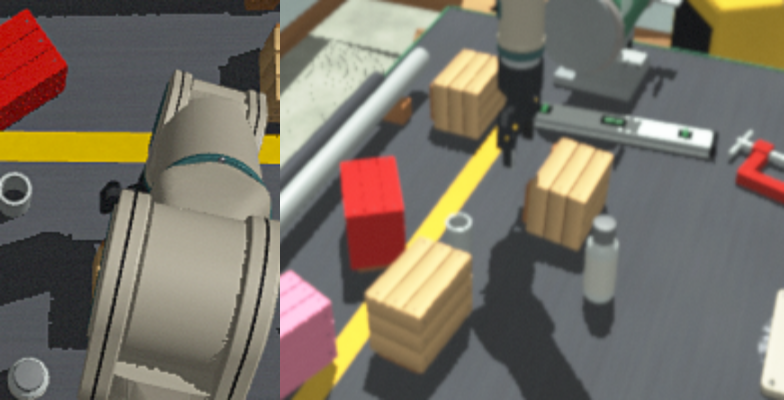

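Call:
servo_tool --pt "1 0 0.5 0" --pt "1 0 1 0" --pt "1 0 1 0" --pt "1 0 1 0" --pt "1 0 0 0" --pt "0 0 0 0"

```text
time: 5.3
tool_pos: [0.6666, -0.1599, 0.1507]
ee_rot: [1.0, -0.007, 0.002, 0.0]
force: [-0.1, 1.0, 0.2]
width: 0.0853
```

```bash
python3 - <<'E'
from h import *
s=arm.state();print(s['tool_pos'])
c=read_camera("wrist");cv2.imwrite("pics/w1.png",c["color"]);print(c["hand_eye"].round(3),c["camera_matrix"])
E
```

```text
[ 0.66656509 -0.1599154   0.15072912]
[[-0.    -0.952 -0.307  0.078]
 [ 1.     0.    -0.001 -0.   ]
 [ 0.001 -0.307  0.952 -0.141]
 [ 0.     0.     0.     1.   ]] [[371.64829954   0.         324.88159055]
 [  0.         371.64829954 237.9286331 ]
 [  0.           0.           1.        ]]
```

View pics/w1.png

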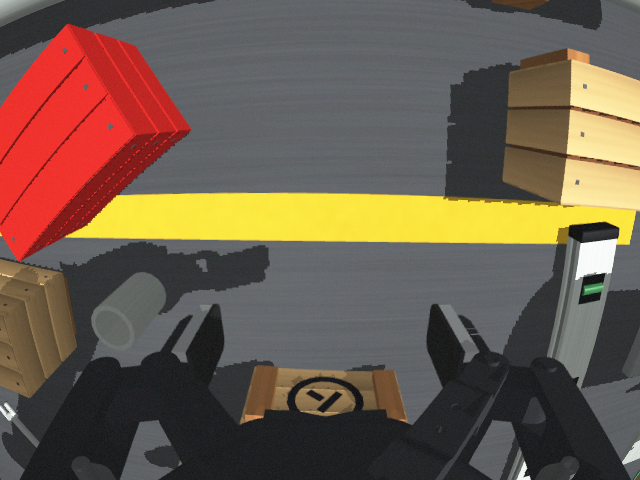

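The wrist view shows the ring and tick at (323,398), so the right crate is the stamped one. Next I'll tip the left crate.

Call:
servo_tool --pt "0 1 1 0" --pt "0 1 1 0" --pt "0 1 0 0" --pt "0 1 0 0" --pt "0 1 0 0" --pt "0 1 0 -0.4" --pt "0 1 0 0" --pt "0 1 0 0"

```text
time: 6.15
tool_pos: [0.6617, -0.0003, 0.1894]
ee_rot: [0.999, -0.038, -0.001, 0.0]
force: [-0.1, 0.7, 0.2]
width: 0.0854
```

Call:
servo_tool --pt "0 1 0 0" --pt "0 1 0 0" --pt "0 1 0 0" --pt "0 1 0 0" --pt "0 1 0 0" --pt "0 1 0 0" --pt "0 1 0 0" --pt "0 1 0 0"

```text
time: 6.95
tool_pos: [0.6633, 0.1608, 0.1902]
ee_rot: [0.999, -0.038, -0.0, 0.0]
force: [-0.6, -0.1, 0.1]
width: 0.0853
```

Call:
servo_tool --pt "0 0.6 0 0" --pt "0 0 -1 0" --pt "0 0 -1 0" --pt "0 0 -1 0" --pt "0 0 0 0"

```text
time: 7.45
tool_pos: [0.6614, 0.1709, 0.1273]
ee_rot: [0.999, -0.038, -0.003, 0.001]
force: [-0.5, -0.1, -1.0]
width: 0.0858
```

```bash
python3 - <<'E'
from h import *
s=arm.state();print(s['tool_pos'])
c=read_camera("wrist");cv2.imwrite("pics/w2.png",c["color"])
E
```

```text
[0.6613689  0.17090975 0.12728834]
```

View pics/w2.png

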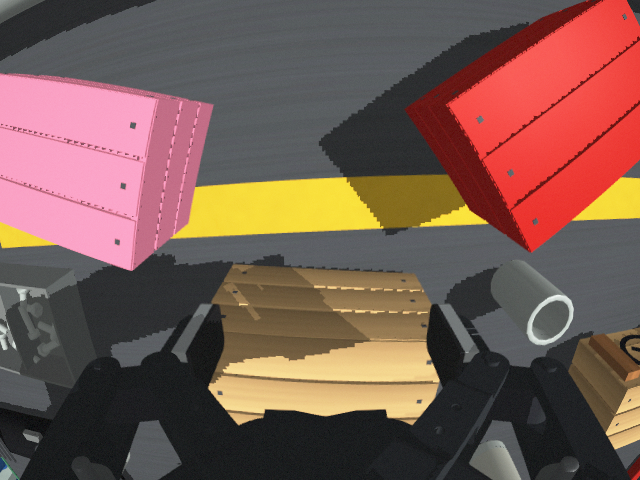

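Call:
servo_tool --pt "0 0 -1 0" --pt "0 0 -1 0" --pt "0 0 -0.45 0" --pt "-0.5 0.04 0 0" --pt "-0.4 0.03 0 0" --pt "-0.4 0.03 0 0" --pt "-0.4 0.03 0 0" --pt "-0.4 0.03 0 0"

```text
time: 8.3
tool_pos: [0.6232, 0.175, 0.0831]
ee_rot: [0.999, -0.038, 0.002, -0.001]
force: [2.9, 0.1, 3.7]
width: 0.0856
```

Call:
servo_tool --pt "-0.4 0.03 0.05 0" --pt "-0.4 0.03 0.05 0" --pt "-0.4 0.03 0.05 0" --pt "-0.4 0.03 0 0" --pt "-0.3 0 0 0" --pt "-0.1 0 0 0" --pt "0 0 0 0"

```text
time: 9.0
tool_pos: [0.5809, 0.1769, 0.084]
ee_rot: [0.999, -0.038, -0.0, 0.0]
force: [0.5, -0.6, -0.0]
width: 0.0852
```

Call:
servo_tool --pt "0.5 0 1 0" --pt "0.5 0 1 0" --pt "0 0 1 0" --pt "0 -1 1 0" --pt "0 -1 1 0" --pt "-0.5 -1 1 0" --pt "-1 -1 0 0" --pt "-1 -1 0 0"

```text
time: 9.8
tool_pos: [0.5518, 0.0759, 0.205]
ee_rot: [0.999, -0.038, 0.001, -0.0]
force: [0.1, -1.5, -0.2]
width: 0.0851
```

```bash
python3 - <<'E'
from h import *
import pickle
print(arm.state()['tool_pos'])
a=read_camera("top");pickle.dump(a,open("top1.pkl","wb"));b=read_camera("side")
cv2.imwrite("pics/t3.png",np.hstack([cv2.resize(a["color"][130:330,180:460],None,fx=1.4,fy=2),cv2.resize(b["color"][120:320,200:480],None,fx=1.4,fy=2)]))
E
```

```text
[0.55178146 0.07592283 0.2049678 ]
```

View pics/t3.png

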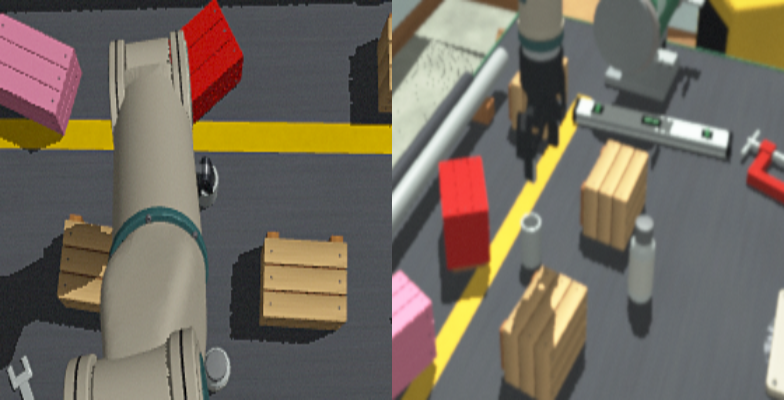

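```bash
python3 - <<'E'
from h import *
import pickle
c=pickle.load(open("top1.pkl","rb"))
for q in [(262,238),(347,241),(262,319),(346,323)]:
    u,v=180+q[0]/1.4,130+q[1]/2
    print(on(c,u,v,.09)[:2])
E
```

```text
[ 0.5196 -0.083 ]
[ 0.5137 -0.2278]
[ 0.4221 -0.0801]
[ 0.4155 -0.2211]
```

Call:
servo_tool --pt "0 -1 0 0.23" --pt "0 -1 0 0" --pt "0 -1 0 0" --pt "-0.5 -1 0 0" --pt "-1 -1 0 0" --pt "-1 -1 0 0" --pt "-1 -1 0 0" --pt "-1 -1 0 0"

```text
time: 10.7
tool_pos: [0.4617, -0.0836, 0.2043]
ee_rot: [1.0, -0.021, 0.0, 0.0]
force: [0.6, -0.6, 0.8]
width: 0.0856
```

Call:
servo_tool --pt "-1 -1 0 0" --pt "-1 -1 0 0" --pt "-1 -1 0 0" --pt "-1 0 0 0" --pt "0 0 0 0"

```text
time: 11.2
tool_pos: [0.3795, -0.1435, 0.2042]
ee_rot: [1.0, -0.022, -0.001, -0.0]
force: [-0.0, 0.6, 0.5]
width: 0.0854
```

Call:
servo_tool --pt "0 -0.4 -1 0" --pt "0 0 -1 0" --pt "0 0 -1 0" --pt "0 0 -1 0" --pt "0 0 -1 0" --pt "0 0 -1 0" --pt "0 0 -1 0" --pt "0 0 -0.8 0"

```text
time: 12.0
tool_pos: [0.3832, -0.1486, 0.0591]
ee_rot: [1.0, -0.02, -0.001, -0.004]
force: [0.2, 0.1, -0.5]
width: 0.0853
```

Call:
servo_tool --pt "0 0 -0.6 0" --pt "0.5 0 0 0" --pt "0.4 0 0 0" --pt "0.3 0 0 0" --pt "0.3 0 0 0" --pt "0.3 0 0 0" --pt "0.3 0 0 0" --pt "0.3 0 0 0"

```text
time: 12.8
tool_pos: [0.4274, -0.1482, 0.0489]
ee_rot: [1.0, -0.021, -0.004, -0.005]
force: [-6.1, 1.1, 5.9]
width: 0.0852
```

Call:
servo_tool --pt "0.5 -0.02 0 0" --pt "0.5 -0.02 0 0" --pt "0.5 -0.02 0 0" --pt "0.5 -0.02 0 0" --pt "0.5 -0.02 0 0" --pt "0.5 -0.02 0 0" --pt "0.5 -0.02 0 0" --pt "0.5 -0.02 0 0"

```text
time: 13.6
tool_pos: [0.5088, -0.1516, 0.0488]
ee_rot: [1.0, -0.021, -0.003, -0.005]
force: [-6.0, 0.0, 4.1]
width: 0.0849
```

Call:
servo_tool --pt "0.5 -0.02 0 0" --pt "0.5 -0.02 0 0" --pt "0.5 -0.02 0 0" --pt "0.5 -0.02 0 0" --pt "0.5 -0.02 0 0" --pt "0.5 -0.02 0 0" --pt "0.4 -0.02 0 0" --pt "0.2 0 0 0"

```text
time: 14.4
tool_pos: [0.5819, -0.1545, 0.0487]
ee_rot: [1.0, -0.021, -0.002, -0.004]
force: [-5.7, -0.4, 4.8]
width: 0.0854
```

```bash
python3 - <<'E'
from h import *
s=arm.state();print(s['tool_pos'],s['force'])
b=read_camera("side");w=read_camera("wrist")
cv2.imwrite("pics/t4.png",np.hstack([cv2.resize(b["color"][100:340,180:480],None,fx=1.3,fy=1.6),cv2.resize(w["color"],(400,384))[:384]]))
E
```

```text
[ 0.58186028 -0.15453466  0.04873302] [-5.65089758 -0.41674705  4.79416049]
```

View pics/t4.png

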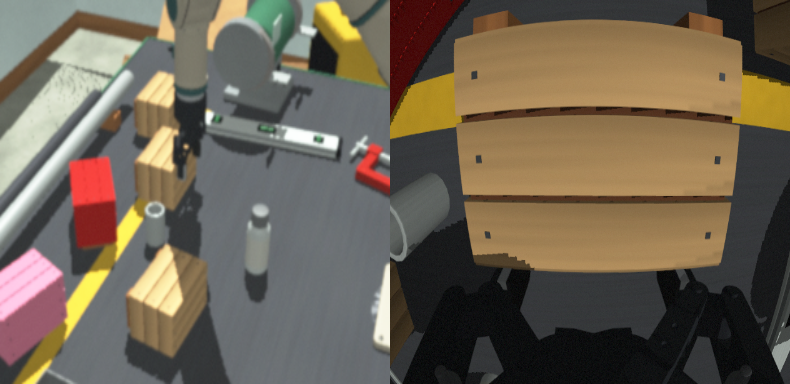

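The wrist view shows the crate lying square on the fingers with its far part over the tape. I'll push about 118 mm further.

Call:
servo_tool --pt "0.5 -0.01 0 0" --pt "0.5 -0.01 0 0" --pt "0.5 -0.01 0 0" --pt "0.5 -0.01 0 0" --pt "0.5 -0.01 0 0" --pt "0.5 -0.01 0 0" --pt "0.5 -0.01 0 0" --pt "0.5 -0.01 0 0"

```text
time: 15.3
tool_pos: [0.662, -0.1561, 0.0486]
ee_rot: [1.0, -0.021, -0.002, -0.004]
force: [-4.2, -0.2, 1.7]
width: 0.0854
```

Call:
servo_tool --pt "0.5 0 0 0" --pt "0.5 0 0 0" --pt "0.5 0 0 0" --pt "0.3 0 0 0" --pt "0.2 0 0 0" --pt "0 0 0 0"

```text
time: 15.9
tool_pos: [0.7021, -0.1562, 0.0486]
ee_rot: [1.0, -0.021, -0.001, -0.004]
force: [0.0, 0.5, -0.7]
width: 0.0855
```

Now I'll back off, rise clear to the near left, and check from the top camera.

Call:
servo_tool --pt "-0.5 0 0 0" --pt "-1 0 0 0" --pt "-1 0 0 0" --pt "-0.5 0 1 0" --pt "0 0 1 0" --pt "0 0 1 0" --pt "0 0 1 0" --pt "0 0 1 0"

```text
time: 16.7
tool_pos: [0.6423, -0.156, 0.1499]
ee_rot: [1.0, -0.021, -0.001, -0.004]
force: [-0.4, -0.1, -0.3]
width: 0.0854
```

Call:
servo_tool --pt "0 0 1 0" --pt "-1 1 1 0" --pt "-1 1 1 0" --pt "-1 1 0 0" --pt "-1 1 0 0" --pt "-1 1 0 0" --pt "-1 1 0 0" --pt "0 1 0 0"

```text
time: 17.5
tool_pos: [0.5193, -0.0153, 0.2091]
ee_rot: [1.0, -0.022, -0.002, -0.005]
force: [0.9, -0.4, 1.0]
width: 0.0859
```

```bash
python3 - <<'E'
from h import *
import pickle
print(arm.state()['tool_pos'])
a=read_camera("top");pickle.dump(a,open("top2.pkl","wb"))
cv2.imwrite("pics/t5.png",cv2.resize(a["color"][125:325,160:540],None,fx=2,fy=2))
E
```

```text
[ 0.51932746 -0.01527596  0.20907091]
```

View pics/t5.png

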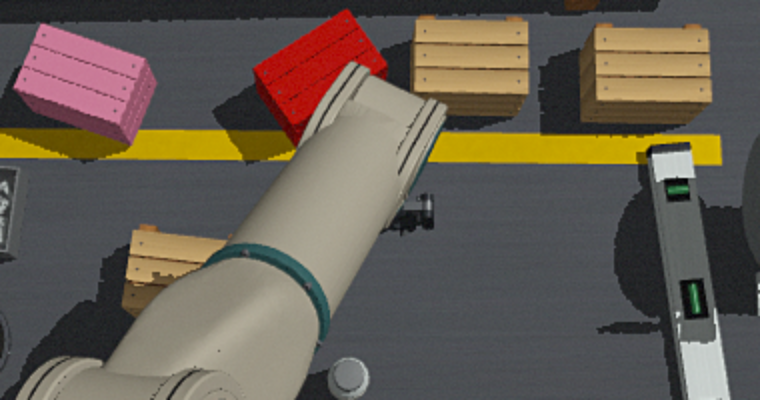

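```bash
python3 - <<'E'
from h import *
import pickle
c=pickle.load(open("top2.pkl","rb"))
f=lambda u,v,z:on(c,160+u/2,125+v/2,z)[:2]
print("near top edge",f(413,94,.09),f(527,96,.09)); print("bottom",f(440,114,0),f(522,115,0)); print("tape far edge",f(450,132,0),f(560,135,0))
print("plain far/left",f(132,231,.09),f(122,303,.09))
print(arm.job_done())
E
```

```text
near top edge [ 0.7128 -0.0872] [ 0.7077 -0.227 ]
bottom [ 0.7152 -0.1291] [ 0.7119 -0.2362]
tape far edge [ 0.6904 -0.1413] [ 0.6839 -0.2842]
plain far/left [0.5457 0.2567] [0.4581 0.267 ]
the job is handed in; nothing more can be done
None
```

I tipped both pine crates towards the robot with the open fingers. The wrist camera showed the stamp (ring and tick) on the right-hand crate. I pushed that crate, lying as it was, past the tape and handed the job in at about 17.5 s; the hand-in gives no verdict.

- **Stamped crate:** in the last top view it lies with its near edge at x of about 0.708–0.715 m. The tape's far edge there is at about 0.684–0.690 m, so it is roughly 20–25 mm past. I checked this before the hand-in script finished, with the arm already clear.
- **Plain crate:** it lies on the near side at x of about 0.45–0.55 m, against a tape middle of about 0.67 m. In that last view the arm hid part of it, but the side view before the final stretch of the push also showed it lying flat.
- **Other things:** by eye, the pipe, can, spirit level, sent crate and pink and red crates had not shifted in the views where they showed. The arm hid the pipe in the last top view. I did not measure them again, and the wrench, grinder and bolt tray were mostly outside the final crop.
- **Forces:** the readings I saw stayed around 6 N per axis.

I viewed 10 pictures in all. No checks failed.

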